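# Turn the trolley wheel until its valve is at the top

### The arm

A 6-joint arm with a two-finger parallel gripper is mounted at the origin on a cart in front of the work surface, level with it; the furniture and walls round the work are solid. World frame = base frame: x ahead of the robot, y to its left, z up, the work surface at z = 0. Lengths are in m, angles in rad, forces in N, time in s.
With the tool pointing down it reaches from about 0.3 to 0.875 m from the base axis. Payload 4.2 kg.
Tool frame: the origin (TCP) lies midway between the tips of the shut fingers; the grasp point (between the pads) lies 19 mm behind it (bot.grip_depth is the distance from the TCP to the grasp point, in m); z points along the fingers, y is the line along which they close (so a half turn about z gives the same grasp; the last joint's range is limited). The gripper opens to 85 mm and grips with 20 to 120 N. Pads are 22 mm wide; open, the fingers measure 114 mm over their backs; the gripper's body (76 mm by 85 mm) begins 54 mm behind the grasp point. The pads swing forward as they close: fully open they stand 13 mm farther back than shut.
Start: joints at [-0.02, 0.32, 1.565, -0, 1.257, -0.02], TCP at [0.575, 0, 0.231] pointing down, gripper open.
Joint ranges: [-3.11, 3.11], [-0.84, 2.01], [0.21, 2.61], [-1.34, 4.49], [0.05, 2.63], [-2.56, 2.56]. Speed limits (rad/s): [2.57, 2.57, 3.14, 3.14, 3.14, 3.14].

### API

Orientations are given as a rotation vector (axis times angle).
In Python, from bench import status, viewer, order, bot gives the robot as it stands. The module is installed in compiled form; this text tells all that it offers.
- The arm moves only by the shell command python3 -m handwheel 'ROWS' [FORCE]. ROWS is JSON, a list of rows, each a list of 7 numbers: the shift along the tool's x, y, z in cm, then the turn, a rotation vector about the tool's x, y, z in rad, then the opening, from 0 (shut) to 1 (fully open). A call has 1 to 8 rows; each row shifts and turns the commanded pose from where the row before left it, along the tool's axes as they then stand; what a row does not reach is not made up. A row lasts 1/12 s, in which the tool goes at most 41.7 mm and 7.16 degrees, less where a joint would pass 70% of its speed; a pose out of reach is approached as far as the arm can. A call is refused whole if a number of a shift passes 4.17 or a number of a turn 0.125, either way. A call with a gripper value outside its range is refused whole. The fingers move at their own pace and stop on an object; FORCE is the grip in N (left out, the last holds). Time passes only in rows, so rows that do not move let the fingers close. It gives the time, the measured TCP pose, the force, the opening and the grip force at its end, in the units of the state.
- status.read_state(): the state, without advancing time (a new reading comes with each control period).
- viewer.read_camera(name): name is "scene" or "side" or "wrist"; returns the picture (384x512x3 uint8, red, green, blue); there is no depth.
- viewer.get_calibration(name): a dict with "mtx" (3x3 intrinsics, pixels), "xyz" and "orientation" of the camera in the world. Camera axes: x right, y down, z forward; pixel columns grow to the right and rows downward; lengths in m; the calibration is good to about 2 mm. A picture is of the moment at which its call begins: read the wrist's pose just before it. get_calibration takes no time and is no camera call; for the wrist camera it gives the pose at the moment of the call.
- order.sign_off(): hands the job in; it is judged then, once.
The state is a dict: "t": time; "q": joint angles; "qd": joint speeds; "effort": joint torques, N m; "tool_pos": TCP position; "ee_rot": TCP orientation; "ft_force": force on the tool from outside, world axes, zero at the start; "moment": the same for the moment, N m; "gripper_width": finger opening in m; "grasp_force": force on a finger pad.
Only numpy, scipy, OpenCV 4.12 (cv2) and the standard library are available. Lean on these libraries where they do the work, as an engineer would, in place of code of your own. Each camera call takes 0.05 s, during which the arm holds its last target. There are 200 camera calls.

### The job

The trolley wheel in the sloping stand is to be pumped up: push it round by its spokes with your fingertips, spoke after spoke, until its valve stem is at the very top of the wheel, in line with the stand's pointer. Push gently: do not grip anything, keep off the valve stem, leave the things around the stand where they are, and take the hand away at the end.

Things in the scene. Friction and masses are not known exactly. Their poses are not given: they have to be found in the camera images.
- stand: Dark steel stand fixed to the bench, foot 200 x 170 x 10 mm. Origin on the bench below the wheel's centre; x (level) runs from its low front to its high back, y to its left, z up. The wheel's face slopes 35 degrees from level: in these axes 'up the slope' is (0.820, 0, 0.573), left is y, and the outward normal (up and to the front) is (-0.573, 0, 0.820). Face angles: 0 at the top, positive to the left.
- wheel_center (a point): Centre of the wheel, on its axle and in its mid-plane, 135 mm above the bench. Its axes turn with the wheel: z along the outward normal, x towards the valve. Five straight spokes (10 mm wide, lying 4 to 18 mm out of the mid-plane) are at +-36, +-108 and 180 degrees from x, between the hub (42 mm wide) and the rim. The axle's end cap (32 mm wide) stands out to 36 mm from the mid-plane.
- left_arm_end (a point): Outer end, on its top side, of the stand's fixed front arm at +70 degrees. Three such flat arms (12 mm wide, 24 to 30 mm out of the wheel's mid-plane) cross the face from the axle to uprights 156 mm out, at +70, -70 and 180 degrees. Fingers cannot pass them: a stroke goes only from arm to arm, so several are needed. Like arms, and one more at 0, lie behind the wheel, 38 mm behind its mid-plane.
- pointer_tip (a point): Tip of the fixed steel pointer that bends over the tyre at 0 degrees (the top), 124 mm up the slope from the wheel's centre; 18 mm wide, its top 29 mm out of the mid-plane, its outer end 154 mm from the centre.
- valve_home (a point): Fixed point on the stand where the valve stem's free end is when the stem is exactly at the top, under the pointer: 88 mm up the slope from the wheel's centre.
- valve_tip (a point): Free end of the valve stem, a black cap 10 mm wide. The stem grows from the inside of the rim towards the hub, half-way between two spokes, in the wheel's mid-plane; this end is 88 mm from the wheel's centre. The rim's inside is 104 mm from the centre; the black tyre is 270 mm across and stands 20 mm out of the mid-plane.
- wheel (a joint): Angle of the wheel (rad): 0 with the valve at the top, positive anticlockwise seen from the front (valve to the left); no stops, so a full turn (6.283) is the top as well. Starts between 2.0 and 4.28. It turns stiffly either way (about 0.2 N m, some 3 N at 60 mm from the axle, more the faster it goes) and stays where it is left.
- hex_keys: Bystander, loose, to be left alone: red folding hex key set, 29 x 90 x 20 mm.
- charger_a: Bystander, loose, to be left alone: black charger, 66 x 43 x 22 mm, to the right of the stand.
- charger_b: Bystander, loose, to be left alone: black charger, 66 x 43 x 22 mm, at the right, nearer the robot.
- blue_marker: Bystander, loose, to be left alone: blue and white marker pen, 138 mm long, lying at the right.
- weight: Bystander, loose, to be left alone: aluminium setting block, 40 x 50 x 30 mm.

How it is judged:
By the outcome, as a careful person would: the job done as asked, in the order asked, and still so for the second after the job is handed in, with the robot touching nothing.
It also fails if it takes over 58 s, if anything falls off the work surface, if the arm or the gripper's body presses on something with over 40 N, if the wrist force passes 120 N, or if a joint passes its speed limit or range.

## Working session

There is one attempt and no reset: what is moved stays moved. The work goes in short steps, Python scripts to look and compute and a shell command to move; the robot and the scene stay as the last step left them, time stands still between calls to the robot, and variables do not carry over. Pictures are saved under pics/ and viewed, at most 10 in all, crops included, and the job is handed in when it is done.

```bash
mkdir -p pics; cat > h.py <<'E'
import numpy as np,cv2
from scipy.spatial.transform import Rotation as R
from bench import status,viewer,order,bot
def cal(n):
    c=viewer.get_calibration(n);o=np.array(c["orientation"],float)
    M=o if o.shape==(3,3) else (R.from_rotvec(o).as_matrix() if o.size==3 else R.from_quat(o).as_matrix())
    return np.array(c["mtx"]),np.array(c["xyz"]),M
def proj(c,P):
    K,t,M=c;q=(np.atleast_2d(P)-t)@M;q=q@K.T;return q[:,:2]/q[:,2:]
def ray(c,uv):
    K,t,M=c;d=M@np.linalg.inv(K)@np.array([*uv,1]);return t,d/np.linalg.norm(d)
def onz(c,uv,z):
    t,d=ray(c,uv);return t+d*(z-t[2])/d[2]
def save(n,f,crop=None,s=1):
    im=viewer.read_camera(n)[:,:,::-1]
    if crop: im=im[crop[1]:crop[3],crop[0]:crop[2]]
    cv2.imwrite("pics/"+f,cv2.resize(im,None,fx=s,fy=s,interpolation=cv2.INTER_CUBIC))
E
python3 - <<'E'
from h import *
for n in ["scene","side","wrist"]: print(n,viewer.get_calibration(n))
a=viewer.read_camera("scene");b=viewer.read_camera("side")
cv2.imwrite("pics/a.png",cv2.resize(a[:,:,::-1],(780,585)));cv2.imwrite("pics/b.png",cv2.resize(b[:,:,::-1],(780,585)))
cv2.imwrite("pics/a0.png",a[:,:,::-1]);cv2.imwrite("pics/b0.png",b[:,:,::-1])
print(status.read_state())
E
```

```text
scene {'mtx': array([[412.01829945,   0.        , 254.91664113],
       [  0.        , 412.01829945, 191.966845  ],
       [  0.        ,   0.        ,   1.        ]]), 'xyz': array([ 0.14251109, -0.63651739,  0.8452567 ]), 'orientation': array([-2.2236395 ,  0.73394229, -0.2953047 ])}
side {'mtx': array([[415.93872703,   0.        , 257.54538011],
       [  0.        , 415.93872703, 190.30843975],
       [  0.        ,   0.        ,   1.        ]]), 'xyz': array([ 1.14366042, -0.0624995 ,  0.97675536]), 'orientation': array([-1.9381632 , -1.75234406,  0.55426053])}
wrist {'mtx': array([[324.06023611,   0.        , 257.32588491],
       [  0.        , 324.06023611, 193.50123916],
       [  0.        ,   0.        ,   1.        ]]), 'xyz': array([0.57544428, 0.0802506 , 0.3731825 ]), 'orientation': array([ 2.82567341e+00,  4.98115628e-04, -1.82158636e-03])}
{'t': 0.1, 'q': array([-1.99710937e-02,  3.20210493e-01,  1.56554164e+00, -6.83917994e-06,
        1.25741197e+00, -1.99960043e-02]), 'qd': array([-0.00036688, -0.0004615 , -0.00257384,  0.00034654, -0.00105524,
       -0.00032009]), 'effort': array([ 1.04973515e-04, -4.16406476e+01, -2.34704268e+01,  6.91456876e-05,
        4.87309400e-03, -3.56914008e-06]), 'tool_pos': array([5.74575075e-01, 2.38039568e-05, 2.30582354e-01]), 'ee_rot': array([-2.22061305e+00, -2.22067306e+00,  1.71697392e-03]), 'ft_force': array([-0.20703024,  0.05022011,  0.10406447]), 'moment': array([-0.02450901,  0.01902468, -0.02539101]), 'grasp_force': 0.0, 'gripper_width': 0.08562055103033102}
```

View pics/a.png

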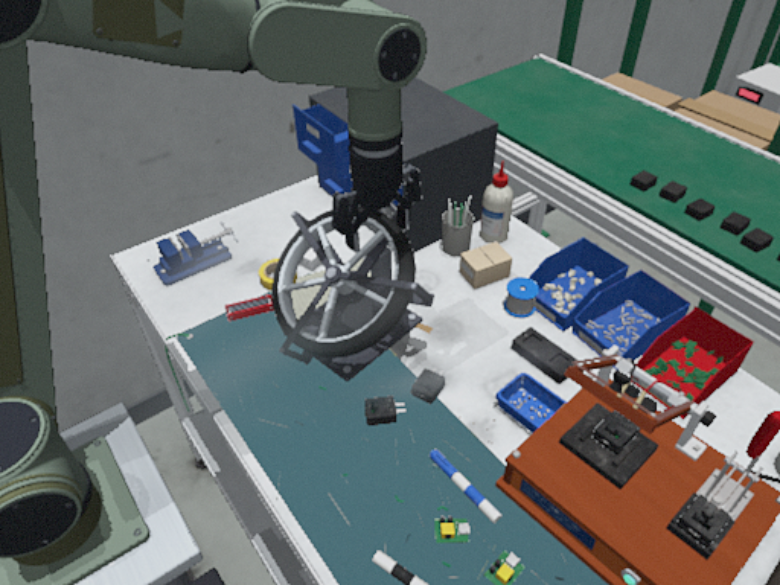

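View pics/b.png

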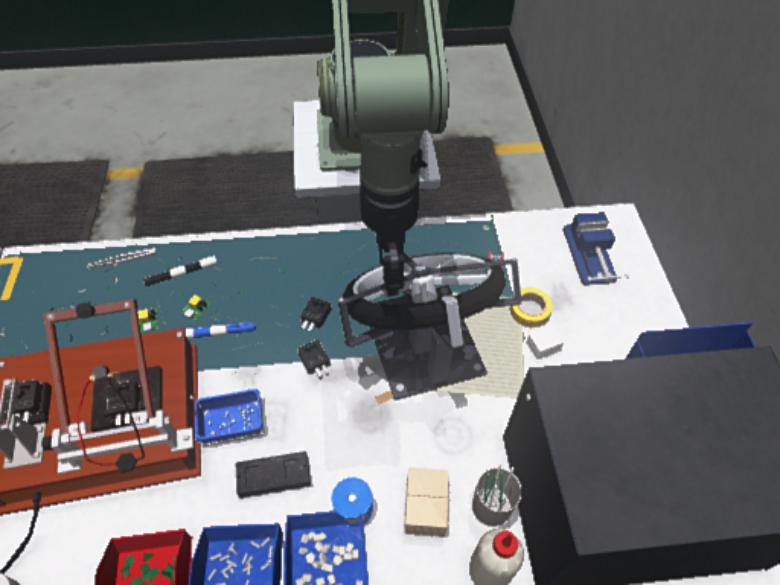

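The scene picture shows the wheel with its hub cap near (333,273) of 780 and the gripper hanging over its upper right. I'll look closer in the scene crop and the wrist view.

```bash
python3 - <<'E'
from h import *
a=cv2.imread("pics/a0.png")[130:260,170:290]
w=viewer.read_camera("wrist")[:,:,::-1];cv2.imwrite("pics/w0.png",w)
cv2.imwrite("pics/a1.png",cv2.resize(a,None,fx=4.6,fy=4.6,interpolation=cv2.INTER_CUBIC))
cv2.imwrite("pics/w1.png",cv2.resize(w,(780,585)))
E
```

```text
(no output)
```

View pics/a1.png

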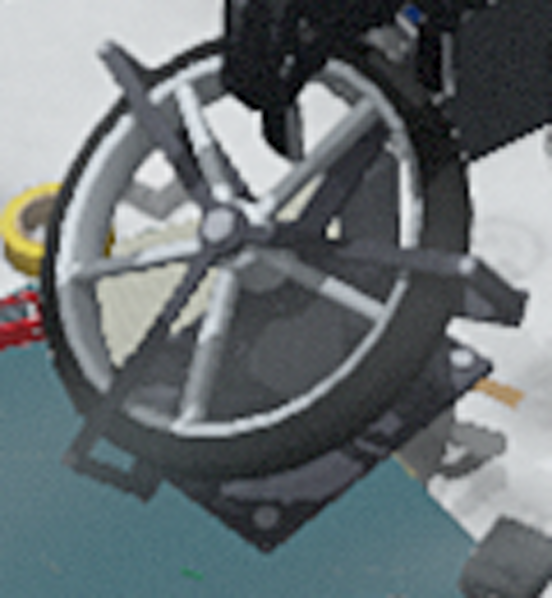

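View pics/w1.png

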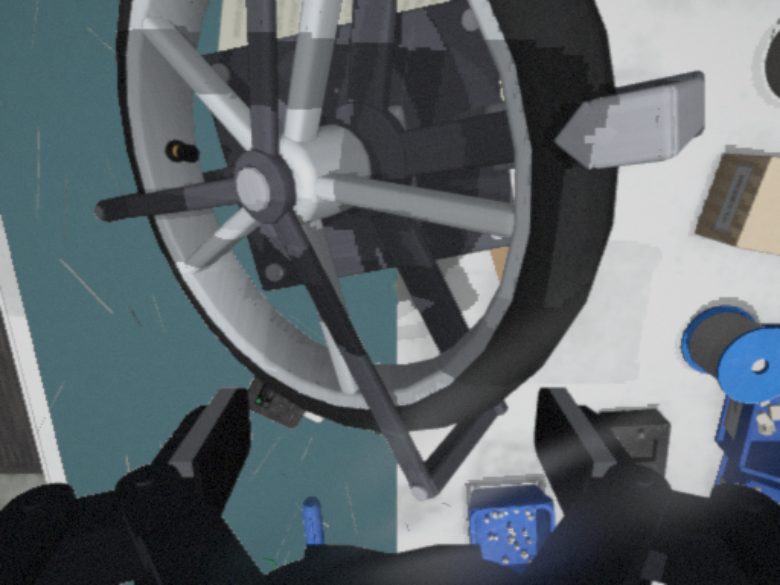

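Wrist view: hub cap (255,187), valve cap (183,152), pointer tip (557,141), 180° arm end (103,210), -70° arm end (420,490), -70° arm seen from hub down; spokes' outer ends near (513,222), (148,22), (190,268), (350,390). Scene crop: cap (220,225), arm ends (108,47), (470,262), (75,460). Next, fit the stand pose and wheel angle.

```bash
cat >> h.py <<'E'
def frame(p):  # x,y,yaw -> origin(wheel centre), up, left, normal
    c,s=np.cos(p[2]),np.sin(p[2]);Z=np.array([[c,-s,0],[s,c,0],[0,0,1]])
    return np.array([p[0],p[1],.135]),Z@np.array([[.8192,0,-.5736],[0,1,0],[.5736,0,.8192]])
def fp(p,r,deg,h):
    o,A=frame(p);a=np.radians(deg);return o+A@np.array([r*np.cos(a),r*np.sin(a),h])
E
python3 - <<'E'
from h import *
from scipy.optimize import least_squares
w,s=cal("wrist"),cal("scene")
k=512/780
obs=[(w,(255*k,187*k),0,0,.036),(w,(557*k,141*k),.124,0,.029),(w,(103*k,210*k),.156,180,.03),(w,(420*k,490*k),.156,-70,.03)]
S=lambda u,v:(170+u/4.6,130+v/4.6)
obs+=[(s,S(220,225),0,0,.036),(s,S(108,47),.156,70,.03),(s,S(470,262),.156,-70,.03),(s,S(75,460),.156,180,.03)]
f=lambda p:np.concatenate([proj(c,fp(p,r,a,h))[0]-uv for c,uv,r,a,h in obs])
r=least_squares(f,[.62,.08,0],loss='soft_l1',f_scale=2);print(r.x,f(r.x).round(1).reshape(-1,2).tolist())
p=r.x
# wheel angle
for nm,uv,rr,off,h in [("valve",(183,152),.088,0,0),("s180",(513,222),.104,180,.011),("s",(148,22),.104,-36,.011),("s",(190,268),.104,36,.011),("s",(350,390),.104,108,.011)]:
    o,A=frame(p);t,d=ray(w,np.array(uv)*k);n=A[:,2];q=t+d*(((o+n*h-t)@n)/(d@n))-o
    l=A.T@q;print(nm,l.round(4),np.hypot(*l[:2]),np.degrees(np.arctan2(l[1],l[0])))
np.save("p.npy",p)
print(w[2].round(3))
E
```

```text
[0.53785901 0.06279022 0.18325681] [[-1.3, 0.1], [0.5, -0.0], [-3.4, -0.8], [3.8, 5.8], [-0.6, -1.5], [-0.9, -2.2], [1.2, 0.0], [-2.3, -0.3]]
valve [-0.0972  0.0222  0.    ] 0.09972426354793455 167.134899760423
s180 [ 0.1007 -0.0262  0.011 ] 0.10409155602703882 -14.595671600035898
s [-0.0764  0.0836  0.011 ] 0.11326661917828408 132.4066949296447
s [-0.1093 -0.0441  0.011 ] 0.11782920347978051 -158.0237974920858
s [ 0.0022 -0.1101  0.011 ] 0.11012738233176446 -88.82940913011488
[[ 1.     0.    -0.001]
 [ 0.    -0.951 -0.311]
 [-0.001  0.311 -0.951]]
```

```bash
cat >> h.py <<'E'
p=np.load("p.npy")
def pose(alpha,x,y,h):  # tool in frame of spoke at alpha deg: x left-offset, y radius (m), h above mid-plane
    o,A=frame(p);a=np.radians(alpha);U=A@[np.cos(a),np.sin(a),0];L=A@[-np.sin(a),np.cos(a),0]
    return o+U*y+L*x+A[:,2]*h,np.c_[L,U,-A[:,2]]
def here():
    s=status.read_state();return np.array(s["tool_pos"]),R.from_rotvec(s["ee_rot"]).as_matrix(),s
def infa():
    P,M,s=here();o,A=frame(p);l=A.T@(P-o);m=A.T@M
    print("t",round(s["t"],2),"face",(l*1000).round(1),"y-ang",np.degrees(np.arctan2(m[1,1],m[0,1])).round(1),"tilt",np.degrees(np.arccos(-m[2,2])).round(1),"F",np.round(s["ft_force"],1),"w",s["gripper_width"].round(3))
def plan(P1,M1,n):
    P,M,_=here();w=R.from_matrix(M.T@M1).as_rotvec()/n;C=M
    for i in range(n):
        print((C.T@(P1-P)/n*100).round(2),w.round(3));C=C@R.from_rotvec(w).as_matrix()
E
python3 - <<'E'
from h import *
infa();P,M=pose(-14,.024,.062,.10);print(P);plan(P,M,8)
E
```

```text
Traceback (most recent call last):
  File "h.py", line 31, in infa
    print("t",round(s["t"],2),"face",(l*1000).round(1),"y-ang",np.degrees(np.arctan2(m[1,1],m[0,1])).round(1),"tilt",np.degrees(np.arccos(-m[2,2])).round(1),"F",np.round(s["ft_force"],1),"w",s["gripper_width"].round(3))
                                                                                                                                                                                               ^^^^^^^^^^^^^^^^^^^^^^^^
AttributeError: 'float' object has no attribute 'round'
```

```bash
sed -i 's/s\["gripper_width"\].round(3)/round(s["gripper_width"],3)/' h.py
python3 - <<'E'
from h import *
infa();P,M=pose(-14,.024,.062,.10);print(P);plan(P,M,8)
E
```

```text
t 0.15 face [ 75.1 -68.5  64.2] y-ang -12.8 tilt 35.1 F [ 1.  -0.1 -0.3] w 0.086
[0.53308239 0.07033402 0.25475721]
[ 0.88 -0.52 -0.3 ] [-0.075  0.016  0.007]
[ 0.88 -0.5  -0.32] [-0.075  0.016  0.007]
[ 0.88 -0.48 -0.35] [-0.075  0.016  0.007]
[ 0.88 -0.46 -0.37] [-0.075  0.016  0.007]
[ 0.89 -0.44 -0.39] [-0.075  0.016  0.007]
[ 0.89 -0.42 -0.41] [-0.075  0.016  0.007]
[ 0.89 -0.39 -0.42] [-0.075  0.016  0.007]
[ 0.9  -0.37 -0.44] [-0.075  0.016  0.007]
```

```bash
python3 -m handwheel '[[0,0,-3,0,0,0,0],[0.8,-0.5,-1,-0.075,0.016,0.007,0],[0.8,-0.5,-0.5,-0.075,0.016,0.007,0],[0.8,-0.5,-0.3,-0.075,0.016,0.007,0],[0.8,-0.5,-0.3,-0.075,0.016,0.007,0],[0.9,-0.4,-0.3,-0.075,0.016,0.007,0],[0.9,-0.4,-0.3,-0.075,0.016,0.007,0],[0.9,-0.4,-0.3,-0.075,0.016,0.007,0]]' 20
python3 -m handwheel '[[0.9,-0.4,0,-0.075,0.016,0.007,0],[0,0,0,0,0,0,0],[0,0,0,0,0,0,0],[0,0,0,0,0,0,0]]'
python3 - <<'E'
from h import *
infa();P,M=pose(-14,.024,.062,.10);plan(P,M,2)
save("wrist","w2.png",None,1.52)
E
```

```text
t: 0.82
tool_pos: [0.5395, 0.059, 0.2874]
ee_rot: [2.012, 1.912, 0.646]
ft_force: [0.7, -0.2, -0.9]
gripper_width: 0.0
grasp_force: 0.0
t: 1.15
tool_pos: [0.5378, 0.0679, 0.287]
ee_rot: [1.975, 1.865, 0.722]
ft_force: [0.2, 1.2, -0.0]
gripper_width: -0.0
grasp_force: 0.0
t 1.15 face [ 87.9   5.  124. ] y-ang -13.8 tilt nan F [ 0.2  1.2 -0. ] w -0.0
[-0.1  -1.11  1.2 ] [0.002 0.    0.002]
[-0.1  -1.11  1.2 ] [0.002 0.    0.002]h.py:31: RuntimeWarning: invalid value encountered in arccos
  print("t",round(s["t"],2),"face",(l*1000).round(1),"y-ang",np.degrees(np.arctan2(m[1,1],m[0,1])).round(1),"tilt",np.degrees(np.arccos(-m[2,2])).round(1),"F",np.round(s["ft_force"],1),"w",round(s["gripper_width"],3))
```

View pics/w2.png

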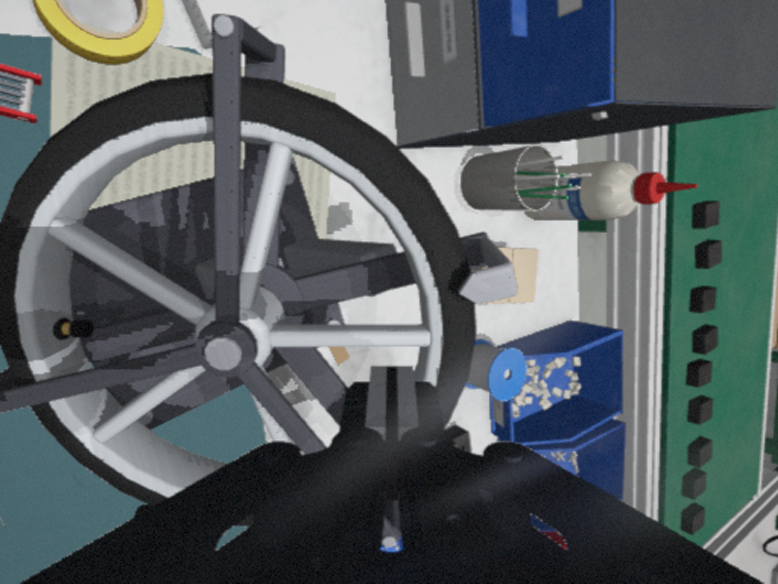

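Near face-on view: cap (222,352), pointer tip (460,292), left arm end (226,18), valve cap's inner end (93,328), spokes' rim ends at (430,338), (282,148), (60,226), (97,438). Refit.

```bash
cat > fit.py <<'E'
from h import *
import sys,json
from scipy.optimize import least_squares
w,s=cal("wrist"),cal("scene");k=1/1.52
S=lambda u,v:(170+u/4.6,130+v/4.6)
obs=[(w,(222*k,352*k),0,0,.036),(w,(460*k,292*k),.124,0,.029),(w,(226*k,18*k),.156,70,.03)]
obs+=[(s,S(220,225),0,0,.036),(s,S(108,47),.156,70,.03),(s,S(470,262),.156,-70,.03),(s,S(75,460),.156,180,.03)]
f=lambda p:np.concatenate([proj(c,fp(p,r,a,h))[0]-uv for c,uv,r,a,h in obs])
r=least_squares(f,[.54,.06,.18],loss='soft_l1',f_scale=2);print(r.x,f(r.x).round(1).reshape(-1,2).tolist())
p=r.x;np.save("p.npy",p)
for nm,uv,h,off in [("valve",(93,328),0,0),("s180",(430,338),.011,180),("s-108",(282,148),.011,-108),("s-36",(60,226),.011,-36),("s36",(97,438),.011,36)]:
    o,A=frame(p);t,d=ray(w,np.array(uv)*k);n=A[:,2];q=t+d*(((o+n*h-t)@n)/(d@n))-o
    l=A.T@q;print(nm,l.round(4),np.hypot(*l[:2]).round(4),(np.degrees(np.arctan2(l[1],l[0]))-off)%360)
E
python3 fit.py
python3 - <<'E'
from h import *
infa();P,M=pose(-15,.024,.062,.10);plan(P,M,2)
E
```

```text
[0.53782338 0.06129277 0.19299801] [[1.1, 1.8], [-0.3, 1.0], [0.0, -2.2], [-0.2, -1.1], [-1.1, -1.7], [1.9, 0.0], [-1.7, 0.4]]
valve [-0.0842  0.0214  0.    ] 0.0869 165.72415974045913
s180 [ 0.1038 -0.0282  0.011 ] 0.1075 164.81868460804446
s-108 [0.0554 0.0896 0.011 ] 0.1053 166.29587602356997
s-36 [-0.0682  0.0809  0.011 ] 0.1058 166.14339946664393
s36 [-0.1046 -0.0423  0.011 ] 0.1128 166.0116478248115
t 1.2 face [ 88.7   6.3 123.7] y-ang -14.2 tilt nan F [ 0.2 -0.2  0.9] w -0.001
[-0.23 -1.11  1.18] [0.003 0.003 0.007]
[-0.24 -1.1   1.18] [0.003 0.003 0.007]h.py:31: RuntimeWarning: invalid value encountered in arccos
  print("t",round(s["t"],2),"face",(l*1000).round(1),"y-ang",np.degrees(np.arctan2(m[1,1],m[0,1])).round(1),"tilt",np.degrees(np.arccos(-m[2,2])).round(1),"F",np.round(s["ft_force"],1),"w",round(s["gripper_width"],3))
```

```bash
python3 -m handwheel '[[-0.23,-1.1,1.2,0,0,0.007,0],[-0.23,-1.1,1.2,0,0,0,0],[0,0,2.5,0,0,0,0],[0,0,2.5,0,0,0,0],[0,0,2,0,0,0,0],[0,0,1.5,0,0,0,0],[0,0,1,0,0,0,0],[0,0,0,0,0,0,0]]'
python3 - <<'E'
from h import *
infa();P,M=pose(-14,.024,.062,.003);plan(P,M,1)
p0=np.array([1.7,6.2])
for d in (.05,.08,.1): print(d,(R.from_rotvec([0,0,d]).as_matrix()[:2,:2]@p0-p0).round(3))
E
```

```text
t: 1.87
tool_pos: [0.5872, 0.0777, 0.1739]
ee_rot: [1.986, 1.86, 0.721]
ft_force: [0.0, -0.1, 0.5]
gripper_width: 0.0001
grasp_force: 0.0
t 1.87 face [64.6  6.6  2.3] y-ang -14.7 tilt nan F [ 0.  -0.1  0.5] w 0.0
[ 0.19  0.09 -0.07] [ 0.001  0.007 -0.012]
0.05 [-0.312  0.077]
0.08 [-0.501  0.116]
0.1 [-0.627  0.139]h.py:31: RuntimeWarning: invalid value encountered in arccos
  print("t",round(s["t"],2),"face",(l*1000).round(1),"y-ang",np.degrees(np.arctan2(m[1,1],m[0,1])).round(1),"tilt",np.degrees(np.arccos(-m[2,2])).round(1),"F",np.round(s["ft_force"],1),"w",round(s["gripper_width"],3))
```

```bash
python3 -m handwheel '[[-0.3,0,0,0,0,0,0],[-0.3,0,0,0,0,0,0],[-0.5,0.12,0,0,0,0.08,0],[-0.5,0.12,0,0,0,0.08,0],[-0.5,0.12,0,0,0,0.08,0],[-0.5,0.12,0,0,0,0.08,0],[-0.5,0.12,0,0,0,0.08,0],[0,0,0,0,0,0,0]]'
python3 - <<'E' 2>/dev/null
from h import *
infa();P,M=pose(-14-22.9,.016,.062,.003);plan(P,M,1)
E
```

```text
t: 2.53
tool_pos: [0.5869, 0.0459, 0.1738]
ee_rot: [2.385, 1.469, 0.829]
ft_force: [0.2, 0.4, -0.6]
gripper_width: 0.0001
grasp_force: 0.0
t 2.53 face [ 59.3 -24.5   5.8] y-ang -37.7 tilt nan F [ 0.2  0.4 -0.6] w 0.0
[ 0.   -0.02  0.28] [ 0.008  0.003 -0.014]
```

```bash
python3 -m handwheel '[[-0.5,0.12,0.1,0,0,0.08,0],[-0.5,0.12,0.1,0,0,0.08,0],[-0.5,0.12,0.1,0,0,0.08,0],[-0.5,0.12,0.05,0,0,0.08,0],[-0.5,0.12,0.05,0,0,0.08,0],[0,0,0,0,0,0,0]]'
python3 - <<'E' 2>/dev/null
from h import *
infa();P,M=pose(-60,.016,.062,.003);plan(P,M,1)
save("wrist","w3.png",None,1.52)
E
```

```text
t: 3.03
tool_pos: [0.5828, 0.0231, 0.1633]
ee_rot: [2.718, 1.001, 0.91]
ft_force: [1.1, 0.5, 2.5]
gripper_width: 0.0002
grasp_force: 1.0
t 3.03 face [ 46.4 -46.2   2.1] y-ang -60.5 tilt 0.2 F [1.1 0.5 2.5] w 0.0
[-0.11 -0.11 -0.09] [ 0.011 -0.002 -0.008]
```

View pics/w3.png

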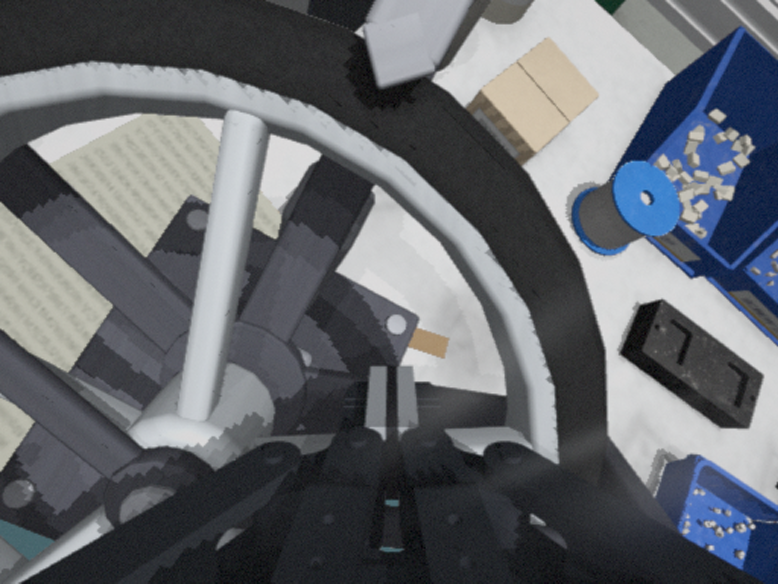

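The view shows the next spoke from (195,410) to (247,118), and the fingers against the pushed spoke, hidden at around y≈435. Compute its face angle.

```bash
cat >> h.py <<'E'
def fang(uv,h,k=1/1.52,c="wrist"):
    o,A=frame(p);t,d=ray(cal(c),np.array(uv)*k);n=A[:,2];l=A.T@(t+d*(((o+n*h-t)@n)/(d@n))-o)
    print((l*1000).round(1),"r",(np.hypot(*l[:2])*1000).round(1),"ang",np.degrees(np.arctan2(l[1],l[0])).round(1))
E
python3 - <<'E' 2>/dev/null
from h import *
fang((246,120),.011);fang((222,270),.018);fang((385,80),.029)
P,M=pose(-62,.030,.062,.003);plan(P,M,1)
E
```

```text
[100.5  27.7  11. ] r 104.3 ang 15.4
[64.  15.9 18. ] r 66.0 ang 13.9
[124.8   0.8  29. ] r 124.8 ang 0.3
[ 1.08  0.01 -0.11] [ 0.01  -0.001  0.029]
```

```bash
python3 -m handwheel '[[0.5,0,-1,0,0,0,0],[0,0,-2,0,0,0,0],[0,0,-2,0,0,0,0],[0.67,-0.28,0,0,0,-0.11,0],[0.67,-0.28,0,0,0,-0.11,0],[0.67,-0.28,0,0,0,-0.11,0],[0.67,-0.28,0,0,0,-0.11,0],[0.67,-0.28,0,0,0,-0.11,0]]'
python3 -m handwheel '[[0.67,-0.28,0,0,0,-0.11,0],[0.67,-0.28,0,0,0,-0.11,0],[0.67,-0.28,0,0,0,-0.11,0],[0.67,-0.28,0,0,0,-0.11,0],[0.67,-0.28,0,0,0,-0.11,0],[0.67,-0.28,0,0,0,-0.11,0],[0.67,-0.28,0,0,0,-0.11,0],[0,0,0,0,0,0,0]]'
python3 - <<'E' 2>/dev/null
from h import *
infa()
P,M=pose(14.5,.025,.062,.045);plan(P,M,1)
E
```

```text
t: 3.75
tool_pos: [0.5625, 0.0562, 0.2137]
ee_rot: [2.232, 1.636, 0.789]
ft_force: [0.5, 0.2, -0.5]
gripper_width: -0.0003
grasp_force: 0.0
t: 4.42
tool_pos: [0.5436, 0.1024, 0.2062]
ee_rot: [1.387, 2.238, 0.559]
ft_force: [-0.7, -0.1, -0.4]
gripper_width: 0.0001
grasp_force: 0.0
t 4.42 face [51.9 39.2 50.5] y-ang 15.5 tilt nan F [-0.7 -0.1 -0.4] w 0.0
[0.   0.2  0.55] [-0.001  0.006  0.017]
```

```bash
python3 -m handwheel '[[0,0.2,1.5,0,0,0.017,0],[0,0,1.5,0,0,0,0],[0,0,1.2,0,0,0,0],[0,0,0.6,0,0,0,0],[-0.4,0,0,0,0,0,0],[-0.4,0,0,0,0,0,0],[-0.5,0.12,0.04,0,0,0.08,0],[-0.5,0.12,0.04,0,0,0.08,0]]'
python3 - <<'E' 2>/dev/null
from h import *
infa()
E
python3 -m handwheel '[[-0.5,0.12,0.04,0,0,0.08,0],[-0.5,0.12,0.04,0,0,0.08,0],[-0.5,0.12,0.04,0,0,0.08,0],[-0.5,0.12,0.04,0,0,0.08,0],[-0.5,0.12,0.04,0,0,0.08,0],[-0.5,0.12,0.04,0,0,0.08,0],[-0.5,0.12,0.04,0,0,0.08,0],[0,0,0,0,0,0,0]]'
python3 - <<'E' 2>/dev/null
from h import *
infa()
P,M=pose(-30,.015,.062,.003);plan(P,M,1)
E
```

```text
t: 5.08
tool_pos: [0.5814, 0.0922, 0.1714]
ee_rot: [1.607, 2.122, 0.62]
ft_force: [-2.8, 3.5, 0.7]
gripper_width: -0.0001
grasp_force: 2.3
t 5.08 face [60.8 22.   1.9] y-ang 4.8 tilt nan F [-2.8  3.5  0.7] w -0.0
t: 5.75
tool_pos: [0.5931, 0.0573, 0.1719]
ee_rot: [2.21, 1.657, 0.784]
ft_force: [0.3, 0.0, 0.2]
gripper_width: 0.0003
grasp_force: 0.0
t 5.75 face [ 65.  -14.5  -0.5] y-ang -27.2 tilt nan F [0.3 0.  0.2] w 0.0
[-0.49 -0.17 -0.35] [0.006 0.005 0.049]
```

```bash
python3 -m handwheel '[[-0.5,0.08,-0.02,0,0,0.08,0],[-0.5,0.08,-0.02,0,0,0.08,0],[-0.5,0.08,0,0,0,0.08,0],[-0.5,0.1,0,0,0,0.08,0],[-0.5,0.1,0,0,0,0.08,0],[-0.5,0.1,0,0,0,0.08,0],[-0.5,0.1,0,0,0,0.08,0],[0,0,0,0,0,0,0]]'
python3 - <<'E' 2>/dev/null
from h import *
infa()
save("wrist","w4.png",None,1.52)
E
```

```text
t: 6.42
tool_pos: [0.585, 0.0246, 0.1625]
ee_rot: [2.702, 1.03, 0.904]
ft_force: [1.1, -0.2, 1.9]
gripper_width: -0.0001
grasp_force: 0.9
t 6.42 face [ 47.9 -45.1  -0. ] y-ang -59.2 tilt nan F [ 1.1 -0.2  1.9] w -0.0
```

View pics/w4.png

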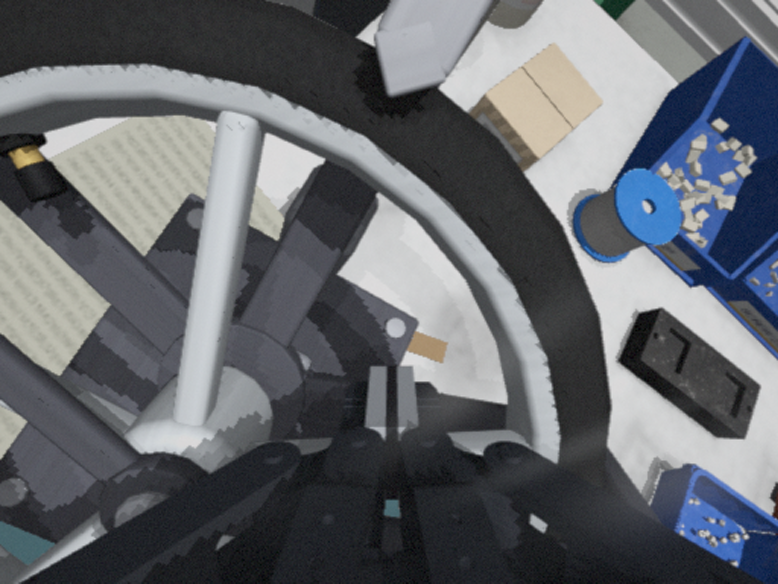

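The valve now shows at the left (cap end (45,193)). The next spoke runs from (190,415) to (239,120).

```bash
python3 - <<'E' 2>/dev/null
from h import *
fang((238,120),.011);fang((216,270),.018);fang((47,196),0.0)
E
python3 -m handwheel '[[0.5,0,-1,0,0,0,0],[0,0,-2,0,0,0,0],[0,0,-2,0,0,0,0],[0.67,-0.28,0,0,0,-0.11,0],[0.67,-0.28,0,0,0,-0.11,0],[0.67,-0.28,0,0,0,-0.11,0],[0.67,-0.28,0,0,0,-0.11,0],[0.67,-0.28,0,0,0,-0.11,0]]'
python3 -m handwheel '[[0.67,-0.28,0,0,0,-0.11,0],[0.67,-0.28,0,0,0,-0.11,0],[0.67,-0.28,0,0,0,-0.11,0],[0.67,-0.28,0,0,0,-0.11,0],[0.67,-0.28,0,0,0,-0.11,0],[0.67,-0.28,0,0,0,-0.11,0],[0.67,-0.28,0,0,0,-0.11,0],[0,0,0,0,0,0,0]]'
python3 - <<'E' 2>/dev/null
from h import *
infa()
P,M=pose(15.5,.024,.062,.003);plan(P,M,1)
E
```

```text
[99.6 31.3 11. ] r 104.4 ang 17.4
[64.2 18.4 18. ] r 66.8 ang 16.0
[52.  71.5  0. ] r 88.4 ang 54.0
t: 7.13
tool_pos: [0.5638, 0.0581, 0.2131]
ee_rot: [2.21, 1.658, 0.782]
ft_force: [0.6, -0.3, 0.4]
gripper_width: 0.0
grasp_force: 0.0
t: 7.8
tool_pos: [0.544, 0.1038, 0.2049]
ee_rot: [1.36, 2.252, 0.55]
ft_force: [-0.4, 0.4, 0.3]
gripper_width: 0.0003
grasp_force: 0.0
t 7.8 face [51.8 40.5 49.1] y-ang 16.8 tilt nan F [-0.4  0.4  0.3] w 0.0
[-0.1   0.14  4.61] [-0.002  0.006  0.022]
```

```bash
python3 -m handwheel '[[-0.1,0.0,1.5,0,0,0.01,0],[0,0,1.5,0,0,0,0],[0,0,1.0,0,0,0,0],[0,0,0.6,0,0,0,0],[-0.4,0,0,0,0,0,0],[-0.4,0,0,0,0,0,0],[-0.5,0.1,0.04,0,0,0.08,0],[-0.5,0.1,0.03,0,0,0.08,0]]'
python3 -m handwheel '[[-0.5,0.1,0.02,0,0,0.08,0],[-0.5,0.1,0.02,0,0,0.08,0],[-0.5,0.1,0.02,0,0,0.08,0],[-0.5,0.1,0.02,0,0,0.08,0],[-0.5,0.1,0.02,0,0,0.08,0],[-0.5,0.1,0.02,0,0,0.08,0],[-0.5,0.1,0.02,0,0,0.08,0],[0,0,0,0,0,0,0]]'
python3 - <<'E' 2>/dev/null
from h import *
infa()
save("wrist","w5.png",None,1.52)
E
```

```text
t: 8.47
tool_pos: [0.5799, 0.0919, 0.171]
ee_rot: [1.573, 2.143, 0.611]
ft_force: [-4.6, 4.0, 1.5]
gripper_width: -0.0002
grasp_force: 2.6
t: 9.13
tool_pos: [0.5903, 0.0571, 0.1723]
ee_rot: [2.18, 1.686, 0.775]
ft_force: [-0.3, -0.2, 0.7]
gripper_width: 0.0
grasp_force: 0.0
t 9.13 face [ 62.9 -14.1   1.5] y-ang -25.5 tilt nan F [-0.3 -0.2  0.7] w 0.0
```

View pics/w5.png

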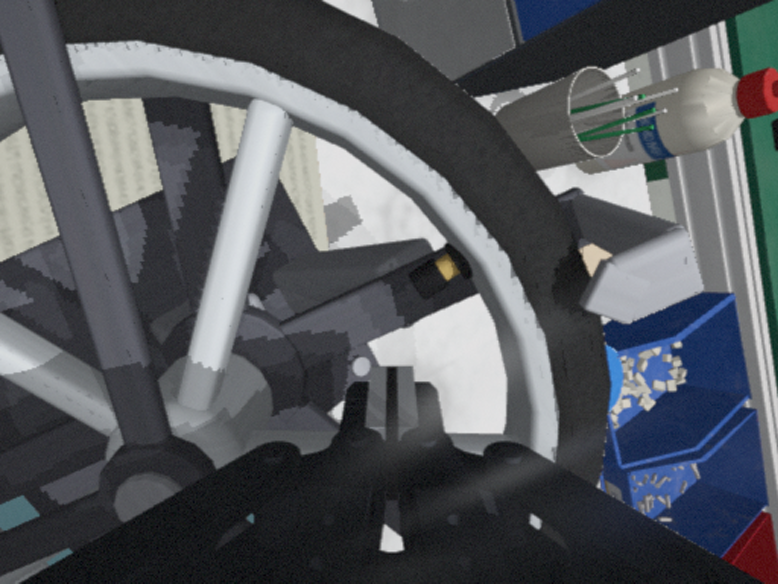

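The valve is near the top: cap end ≈ (419,285), stem root ≈ (465,262). The left spoke runs (200,395)–(269,110).

```bash
python3 - <<'E' 2>/dev/null
from h import *
fang((419,286),0);fang((448,267),0);fang((269,110),.011);fang((237,245),.018);fang((583,303),.029)
E
```

```text
[86.7 14.6  0. ] r 87.9 ang 9.6
[97.  16.4  0. ] r 98.4 ang 9.6
[72.5 76.5 11. ] r 105.4 ang 46.6
[50.  50.6 18. ] r 71.2 ang 45.4
[123.6   2.3  29. ] r 123.6 ang 1.1
```

```bash
python3 -m handwheel '[[-0.31,0.06,0.01,0,0,0.05,0],[-0.31,0.06,0.01,0,0,0.05,0],[-0.25,0.05,0.01,0,0,0.04,0],[0,0,0,0,0,0,0]]'
python3 - <<'E' 2>/dev/null
from h import *
infa()
im=viewer.read_camera("wrist")[:,:,::-1];cv2.imwrite("pics/w6f.png",im)
cv2.imwrite("pics/w6.png",cv2.resize(im[60:290,150:450],None,fx=2.6,fy=2.6,interpolation=cv2.INTER_CUBIC))
E
```

```text
t: 9.52
tool_pos: [0.5903, 0.0488, 0.171]
ee_rot: [2.315, 1.548, 0.811]
ft_force: [-0.2, 1.4, 1.9]
gripper_width: 0.0001
grasp_force: 1.1
t 9.52 face [ 60.9 -22.4   1.3] y-ang -33.4 tilt nan F [-0.2  1.4  1.9] w 0.0
```

View pics/w6.png

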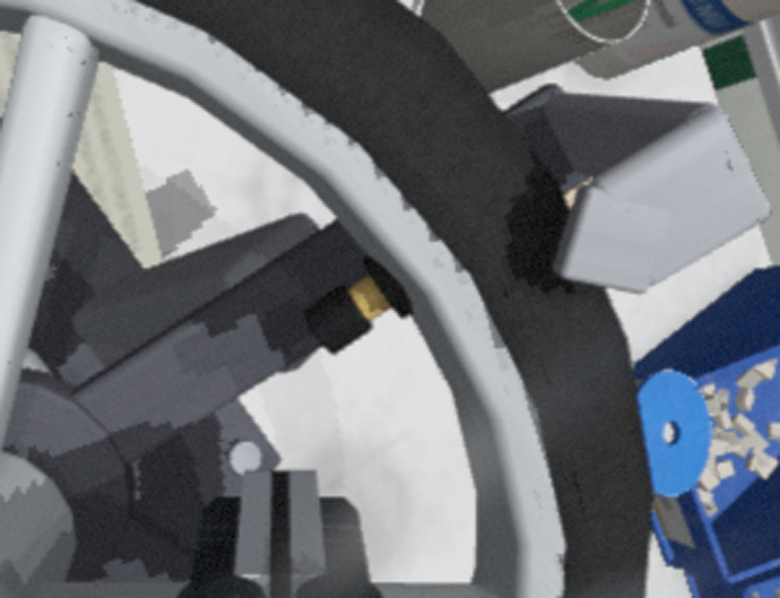

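```bash
python3 - <<'E' 2>/dev/null
from h import *
c=lambda u,v:(150+u/2.6,60+v/2.6)
for q,h in [((318,335),0),((363,306),0),((560,272),.029),((743,161),.029),((68,35),.011),((46,165),.018)]: fang(c(*q),h,1)
print(proj(cal("wrist"),[fp(p,.088,0,0),fp(p,.1,0,0)])*2.6-np.array([390,156]))
E
```

```text
[86.7  3.6  0. ] r 86.7 ang 2.4
[96.2  3.8  0. ] r 96.2 ang 2.2
[123.4   1.4  29. ] r 123.4 ang 0.6
[150.8   1.4  29. ] r 150.8 ang 0.5
[82.2 66.1 11. ] r 105.4 ang 38.8
[69.8 52.7 18. ] r 87.4 ang 37.0
[[335.08075891 347.08719281]
 [392.60571324 311.58957   ]]
```

```bash
python3 -m handwheel '[[-0.1,0.02,0,0,0,0.015,0],[-0.1,0.02,0,0,0,0.015,0],[0,0,0,0,0,0,0],[0,0,0,0,0,0,0],[0.3,0,0,0,0,0,0],[0.4,0,0,0,0,0,0],[0,0,-2,0,0,0,0],[0,0,-3,0,0,0,0]]'
python3 -m handwheel '[[0,0,-4,0,0,0,0],[0,0,-4,0,0,0,0],[0,0,-2,0,0,0,0],[0,0,0,0,0,0,0]]'
python3 - <<'E' 2>/dev/null
from h import *
infa()
im=viewer.read_camera("wrist")[:,:,::-1];cv2.imwrite("pics/w7f.png",im)
cv2.imwrite("pics/w7.png",cv2.resize(im[60:290,130:430],None,fx=2.6,fy=2.6,interpolation=cv2.INTER_CUBIC))
print(proj(cal("wrist"),[fp(p,.088,0,0),fp(p,.124,0,.029)])*2.6-np.array([130*2.6,156]))
E
```

```text
t: 10.23
tool_pos: [0.5624, 0.0479, 0.2104]
ee_rot: [2.349, 1.521, 0.809]
ft_force: [0.3, -0.0, -0.0]
gripper_width: 0.0
grasp_force: 0.0
t: 10.57
tool_pos: [0.5068, 0.037, 0.2999]
ee_rot: [2.338, 1.513, 0.824]
ft_force: [-0.5, 0.4, -0.4]
gripper_width: 0.0002
grasp_force: 0.0
t 10.57 face [ 65.8 -17.9 155.2] y-ang -35.1 tilt 0.5 F [-0.5  0.4 -0.4] w 0.0
[[351.29343657 226.93124165]
 [449.32034513 177.41448618]]
```

View pics/w7.png

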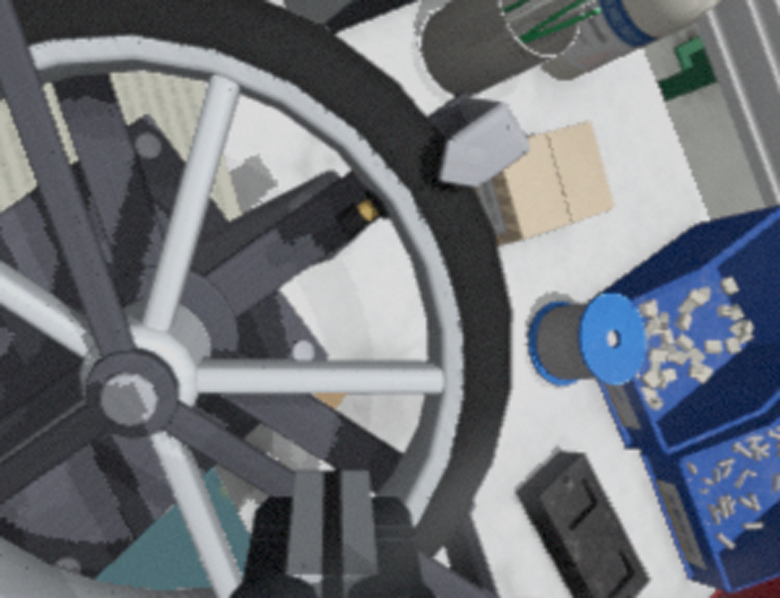

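Now the whole top is in view: pointer tip (440,180), brass of stem (367,211), spokes' ends (226,82) and (440,379), cap (129,398), left arm. Measure relative to these.

```bash
python3 - <<'E' 2>/dev/null
from h import *
c=lambda u,v:(130+u/2.6,60+v/2.6)
for n,q,h in [("cap",(129,398),.036),("ptr",(440,180),.029),("brass",(367,211),0),("sp+36",(227,82),.018),("sp+36in",(163,315),.018),("sp-36",(440,379),.018),("sp-36in",(210,377),.018),("lower spoke",(222,570),.018)]: print(n);fang(c(*q),h,1)
E
```

```text
cap
[-1.4  1.5 36. ] r 2.1 ang 132.5
ptr
[121.2   1.   29. ] r 121.2 ang 0.5
brass
[95.7  1.5 -0. ] r 95.7 ang 0.9
sp+36
[83.4 63.  18. ] r 104.5 ang 37.1
sp+36in
[19.6 15.1 18. ] r 24.8 ang 37.6
sp-36
[ 84.3 -59.1  18. ] r 103.0 ang -35.0
sp-36in
[ 19. -12.  18.] r 22.4 ang -32.3
lower spoke
[-24.9 -76.3  18. ] r 80.3 ang -108.1
```

```bash
python3 -c "
from bench import order
print(order.sign_off())"
```

```text
the job is handed in; nothing more can be done
None
```

The valve stem is at the top, within about half a degree of the pointer in the last camera view; I moved the wheel there in three gentle spoke pushes, the hand is withdrawn about 15 cm from the wheel, and the job is handed in at about 11 s of the 58 s.

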